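Rock the seesaw gate and feed the bearing balls down the other chute

ROBOT

A 7-joint arm with a two-finger parallel gripper is mounted at the origin on the work surface. World frame = base frame: x ahead of the robot, y to its left, z up, the work surface at z = 0. Lengths are in m, angles in rad, forces in N, time in s.
With the tool pointing down it reaches from about 0.35 to 0.9 m from the base axis. Payload 7.2 kg.
Tool frame: the origin (TCP) lies midway between the tips of the shut fingers; the grasp point (between the pads) lies ctrl.tcp_to_grasp behind it (ctrl.tcp_to_grasp is the distance from the TCP to the grasp point, in m); y points along the fingers, z is the direction in which the jaws open and shut, and the axes are right-handed (so a half turn about y gives the same grasp; the last joint's range is limited). The gripper opens to 88 mm and grips with 3 to 60 N. Pads are 20 mm wide; open, the fingers measure 115 mm over their backs; the gripper's body (75 mm by 178 mm) begins 61 mm behind the grasp point.
Start: joints at [1.248, 0.411, -0.013, 1.596, 0.006, 1.134, -0.082], TCP at [0.158, -0.605, 0.184] pointing down, gripper open.
Joint ranges: [-2.95, 2.95], [-0.29, 1.99], [-1.47, 1.44], [0.14, 2.54], [-1.03, 4.17], [0.13, 1.85], [-2.86, 2.86]. Speed limits (rad/s): [2.39, 2.39, 3.01, 3.01, 3.14, 3.14, 3.14].

INTERFACE

Orientations are given as a rotation vector (axis times angle).
In Python, from rig import ctrl gives the robot as it stands.
- The arm moves only by the tool move_arm, never from a script. Its argument "commands" is a list of rows, each an object with "travel": the shift along the tool's x, y, z in mm, a list of three; "delta_rot": the turn, a rotation vector about the tool's x, y, z in rad, a list of three. In form: [{"travel": [x, y, z], "delta_rot": [rx, ry, rz]}, ...]. A call has 1 to 20 rows; each row shifts and turns the commanded pose from where the row before left it, along the tool's axes as they then stand; what a row does not reach is not made up. A row lasts 1/8 s, in which the tool goes at most 62.5 mm and 10.7 degrees, less where a joint would pass 70% of its speed; a pose out of reach is approached as far as the arm can. A call is refused whole if a number of a shift passes 62.5 or a number of a turn 0.188, either way. A call with a gripper value outside its range is refused whole. "jaw" is the finger opening in mm, from 0 to 87.8, set as the call begins (left out, the last holds). The fingers move at their own pace and stop on an object; the grip force is fixed at half the most. Time passes only in rows, so rows that do not move let the fingers close. It gives the time, the measured TCP pose, the force and the opening at its end, in the units of the state.
- ctrl.read_state(): the state, without advancing time (a new reading comes with each control period).
- ctrl.capture(name): name is "scene" or "top" or "wrist"; returns a dict with "frame" (384x512x3 uint8, red, green, blue), "mtx" (3x3 intrinsics, pixels), "R" (3x3) and "t" (3): a world point X has camera coordinates R X + t. Camera axes: x right, y down, z forward; pixel columns grow to the right and rows downward; lengths in m; the calibration is good to about 2 mm. The wrist camera is an equidistant fisheye: a pixel r from the principal point sees the ray r / f radians off the axis. A picture is of the moment at which its call begins. There is no depth.
- ctrl.sign_off(): hands the job in, once; it reports no verdict.
The state is a dict: "t": time; "joint_positions": joint angles; "dq": joint speeds; "tau": joint torques, N m; "tool_pos": TCP position; "eef_rot": TCP orientation; "wrist_force": force on the tool from outside, world axes, zero at the start; "ft_torque": the same for the moment, N m; "grip_width": opening from 0.0 (shut) to 1.0 (fully open).
Only numpy, scipy, OpenCV 4.12 (cv2) and the standard library are available. Lean on these libraries where they do the work, as an engineer would, in place of code of your own. Each camera call takes 0.05 s, during which the arm holds its last target.

TASK

On the ball-sorting chute, press down the raised end of the seesaw gate so that it rocks over its pivot and rests tipped the other way. Then push the two steel bearing balls along their rods and off the rod ends onto the gate, so that both roll down the newly selected chute into the crate at its foot. Only press and push: do not lift the balls, and leave the other parts on the bench where they are.

Things in the scene. Friction and masses are not known exactly. Their poses are not given: they have to be found in the camera images.
- station: Green steel gravity sorting chute, fixed. Origin on the bench under the gate's pivot; x: the way the balls are pushed, y: along the gate to its left end, z up. The pivot axle lies along x, 120 mm high. The ball rest is two level 6 mm steel rods, 28 mm apart between centres, tops 140 mm high, along y = 0 from x = -205 to -32 mm. Beside the rods nothing of it stands higher.
- rail_end (a point): Midway between the two rods at their gate end, level with their tops (140 mm high; station x = -32 mm, y = 0), over the gate's bed. A ball drops 6 mm onto the gate and rolls off down it as soon as its centre has passed this point; a few mm past is enough.
- gate (a joint): Seesaw gate, rad; starts at either stop. 0 level; +0.24 (stop): left (+y) end raised, balls run right; -0.24 (stop): right end raised, balls run left. An over-centre weight makes it fall to the side of level it is on and stay; about 1 N on the raised end tips it. Red weight 50 mm dia on the far (+x) side, 59 to 95 mm from the gate's middle, up to 215 mm above the bench.
- gate_left (a point): Top of the bed at the middle of the gate's left (+y) yellow end, 85 mm from the pivot; 149 mm above the bench when raised, 109 mm when down. The gate is a channel 200 mm long (along station y), inside from station x = -55 to 40 mm, sides 20 mm high; the side facing the rods has a 56 mm gap in the middle where balls enter (bed there 129 mm high).
- gate_right (a point): Top of the bed at the middle of the gate's right (-y) yellow end, 85 mm from the pivot; heights as for the left end. Beyond each gate end an outlet chute, 107 mm wide, slopes down from 100 to 68 mm height over station |y| = 92 to 213 mm, into a crate.
- ball_front: Bearing ball nearer the gate: polished, oiled and slippery steel, 38 mm dia, about 0.22 kg, resting between and on the two rods, free to roll along them; it stays where it is left. Origin at its centre, 154 mm above the bench on the rods (its axes turn as it rolls); top 173 mm.
- ball_rear: Identical ball on the same rods, farther from the gate, with free rod behind it. Origin at its centre. Pushing this one forward also pushes the front one once they touch.
- crate_white: White plastic crate 150 x 150 x 60 mm high, 5 mm walls, open on top, fixed, under one of the outlets (either side). Origin at the centre of its underside.
- crate_yellow: Yellow plastic crate, same size and fixing, under the other outlet. Origin at the centre of its underside.
- piston: Bystander: aluminium piston, 78 mm dia, 70 mm high, standing beside the ball rest. Origin at the centre of its underside.
- gear: Bystander: dark steel gear, 68 mm dia, 34 mm high, lying flat beside the ball rest. Origin at the centre of its underside.
- dial: Bystander: black dial gauge, 74 mm dia, 36 mm high, face up. Origin at the centre of its underside.
- plug_gauge: Bystander: plug gauge 117 mm long, 22 mm thick, lying along its x axis. Origin at bench level under its middle.
- part_box: Bystander: closed cardboard part box 85 x 60 x 45 mm. Origin at the centre of its underside.
- jar: Bystander: grey jar with black cap, 60 mm dia, 75 mm high. Origin at the centre of its underside.
Mind the look-alikes: they are no part of the job. Leave any green look-alike of the ball_rear alone.

How it is judged:
On the way:
1. the gate is rocked fully over to its other stop while both balls still rest on their rods (distance of gate_left from where it was at the start of the episode above 0.036 m and x of ball_front in the frame of station below -0.036 m and height (world z) of each of ball_front, ball_rear above 0.148 m), for 0.2 s.
At the end, for the whole second after the job is handed in: The gate rests at the stop opposite to where it started (its ends moved by more than 36 mm of 40, within 0.04 rad of the stop), and both balls lie still inside the crate at the foot of the chute it now feeds (distance of gate_left from where it was at the start of the episode above 0.036 m and ((y of ball_front in the frame of station between 0.206 and 0.356 m and x of ball_front in the frame of station between -0.075 and 0.075 m and height (world z) of each of ball_front, ball_rear below 0.055 m and y of ball_rear in the frame of station between 0.206 and 0.356 m and x of ball_rear in the frame of station between -0.075 and 0.075 m and value of joint gate below -0.2 rad) or (y of ball_front in the frame of station between -0.356 and -0.206 m and x of ball_front in the frame of station between -0.075 and 0.075 m and height (world z) of each of ball_front, ball_rear below 0.055 m and y of ball_rear in the frame of station between -0.356 and -0.206 m and x of ball_rear in the frame of station between -0.075 and 0.075 m and value of joint gate above 0.2 rad)) and linear speed of each of ball_front, ball_rear below 0.03 m/s); the robot touches nothing.
It fails at once if a ball is lifted more than 20 mm above its rest on the rods (height (world z) of any of ball_front, ball_rear above 0.174 m).
It fails at once if another part on the bench is moved more than 25 mm or tipped over (distance of any of piston, gear, dial, plug_gauge, part_box, jar from where it was at the start of the episode above 0.025 m or angle between any of piston, gear, dial, part_box, jar's own z axis and vertical above 0.5 rad).
It also fails if it takes over 48 s, if anything falls off the work surface, if the arm or the gripper's body presses on something with over 40 N, if the wrist force passes 120 N, or if a joint passes its speed limit or range.

## Working session

There is one attempt and no reset: what is moved stays moved. The work goes in short steps, Python scripts to look and compute and a tool call to move; the robot and the scene stay as the last step left them, time stands still between calls to the robot, and variables do not carry over. Pictures are saved under pics/ and viewed, and the job is handed in when it is done.

Besides the shell and the picture viewer there is one more tool, called after ">>>" by a JSON object that holds its "method" and its "body", one argument or row to a line. move_arm: Moves the arm, as the interface text tells. Its arguments: {"type":"object","properties":{"commands":{"type":"array","items":{"type":"object","properties":{"travel":{"type":"array","items":{"type":"number"}},"delta_rot":{"type":"array","items":{"type":"number"}}}}},"jaw":{"type":"number"}},"required":["commands"]}

```bash
mkdir -p pics
python3 - <<'E'
from rig import ctrl
import cv2
s=ctrl.read_state(); print(s['t'],s['tool_pos'],s['eef_rot'],s['grip_width'],ctrl.tcp_to_grasp)
for n in ['scene','top','wrist']:
    c=ctrl.capture(n); cv2.imwrite(f'pics/{n}0.png',cv2.cvtColor(c['frame'],cv2.COLOR_RGB2BGR))
    print(n,c['mtx'].tolist(),c['R'].round(3).tolist(),c['t'].round(3).tolist())
E
```

```text
0.0 [ 0.15734778 -0.60426089  0.18340815] [-0.26756189  2.08747881 -2.08407454] 1.0008186410017055 0.0187
scene [[473.77255824477686, 0.0, 256.6667750057422], [0.0, 473.77255824477686, 193.45163273151513], [0.0, 0.0, 1.0]] [[-0.306, 0.952, -0.01], [0.669, 0.208, -0.714], [-0.677, -0.225, -0.7]] [0.149, -0.281, 1.754]
top [[472.2401479775538, 0.0, 266.2259968621762], [0.0, 472.2401479775538, 196.93204877321307], [0.0, 0.0, 1.0]] [[-0.022, -1.0, -0.009], [-0.992, 0.023, -0.122], [0.122, 0.006, -0.993]] [0.046, 0.533, 1.31]
wrist [[297.3186396354542, 0.0, 248.1859039266804], [0.0, 297.3186396354542, 188.2612968478309], [0.0, 0.0, 1.0]] [[0.253, -0.967, -0.001], [-0.929, -0.243, 0.279], [-0.27, -0.069, -0.96]] [-0.625, -0.034, 0.39]
```

```bash
ls -la .
```

```text
total 12
drwxr-xr-x  3 agent agent 4096 Dec  7 15:18 .
drwxr-xr-x 23 root  root  4096 Dec  7 15:18 ..
drwxr-xr-x  2 agent agent 4096 Dec  7 15:18 pics
```

View pics/scene0.png

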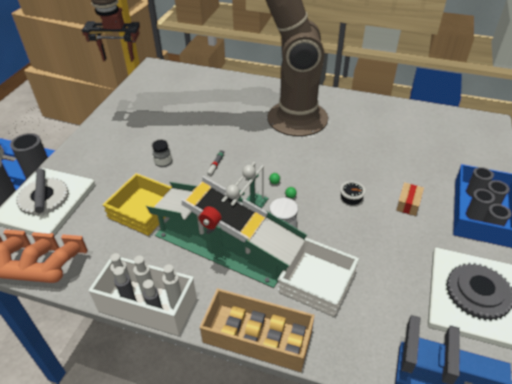

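View pics/top0.png

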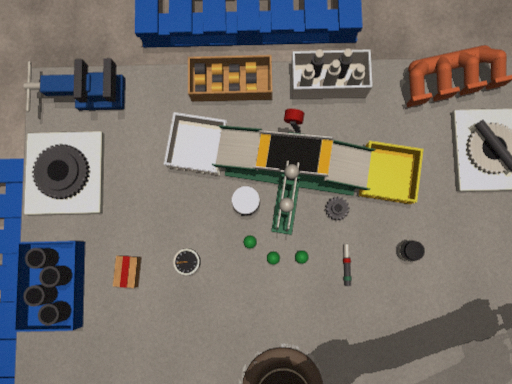

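View pics/wrist0.png

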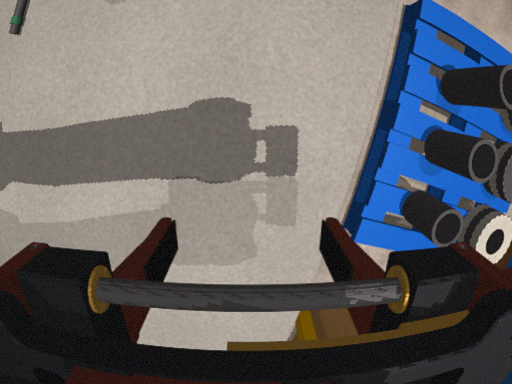

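Run:
```python
import cv2
a=cv2.imread('pics/top0.png')[95:290,160:430]; cv2.imwrite('pics/topc.png',cv2.resize(a,(800,578),interpolation=cv2.INTER_CUBIC))
a=cv2.imread('pics/scene0.png')[140:320,95:365]; cv2.imwrite('pics/scenec.png',cv2.resize(a,(800,533),interpolation=cv2.INTER_CUBIC))
```

```text
(no output)
```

View pics/topc.png

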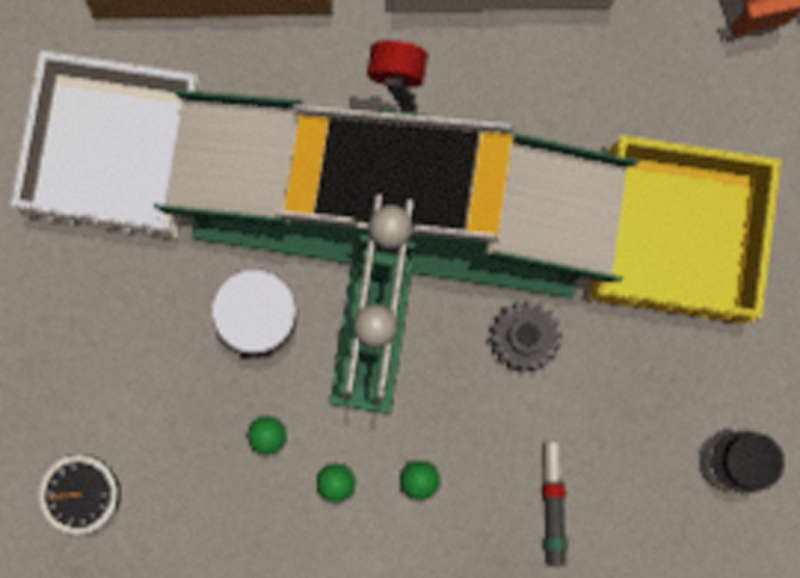

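View pics/scenec.png

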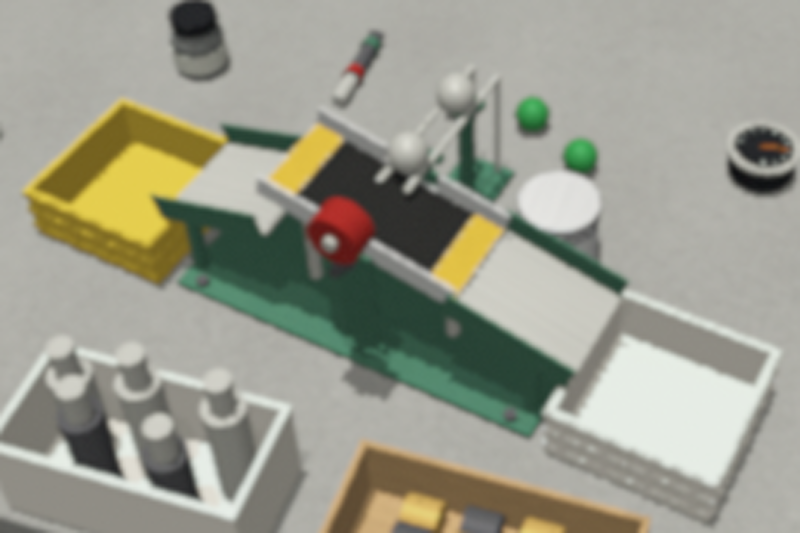

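```bash
cat > h.py <<'E'
import numpy as np,cv2
from rig import ctrl
def ray(c,u,v):
    d=np.linalg.inv(c['mtx'])@np.array([u,v,1.]); R=c['R']; return -R.T@c['t'],R.T@d
def plane(c,u,v,z):
    o,d=ray(c,u,v); return o+d*(z-o[2])/d[2]
def proj(c,X):
    p=c['mtx']@(c['R']@np.asarray(X)+c['t']); return p[:2]/p[2]
E
python3 - <<'E'
from h import *
for n in ['top','scene']:
    c=ctrl.capture(n); hsv=cv2.cvtColor(c['frame'],cv2.COLOR_RGB2HSV)
    m=cv2.inRange(hsv,(16,150,120),(27,255,255))
    k,l,st,ce=cv2.connectedComponentsWithStats(m)
    for i in range(1,k):
        if st[i,4]>60: print(n,st[i],ce[i].round(1),[plane(c,*ce[i],z).round(4)[:2] for z in (.109,.149)])
    # balls: low saturation bright round
    g=cv2.cvtColor(c['frame'],cv2.COLOR_RGB2GRAY)
    for (u,v,r) in ([(292,171,8),(286,205,8)] if n=='top' else [(232,191,7),(249,171,7)]):
        w=c['frame'][v-10:v+11,u-10:u+11]; 
        print(n,u,v,plane(c,u,v,.154).round(4))
E
```

```text
top [245  62  12  10 106] [250.6  66.6] [array([0.8895, 0.0688]), array([0.8729, 0.0674])]
top [211  64  11  10 102] [216.4  68.5] [array([0.8865, 0.1638]), array([0.87  , 0.1594])]
top [228  72  12  11 113] [233.6  76.9] [array([0.8609, 0.1163]), array([0.8453, 0.1134])]
top [194  74  11  11 103] [199.3  78.5] [array([0.8587, 0.2113]), array([0.8431, 0.2054])]
top [211  82  11  10  93] [216.3  86.7] [array([0.8339, 0.1645]), array([0.8191, 0.1601])]
top [246  83  11   8  79] [251.1  86.9] [array([0.8311, 0.0684]), array([0.8164, 0.0671])]
top [256 134  15  33 321] [263.1 149.7] [array([0.6535, 0.039 ]), array([0.6445, 0.0386])]
top [318 139  15  35 340] [324.7 155.9] [array([ 0.6326, -0.1275]), array([ 0.6242, -0.1227])]
top [ 362  141   61   62 1679] [396.  170.1] [array([ 0.589 , -0.3177]), array([ 0.5821, -0.3068])]
top 292 171 [ 0.5851 -0.0355  0.154 ]
top 286 205 [ 0.4965 -0.0175  0.154 ]
scene [121  40  15  34 178] [127.2  58.1] [array([-0.0403, -0.7035]), array([ 0.0233, -0.6593])]
scene [ 104  175   67   60 1851] [137.3 204.3] [array([ 0.6683, -0.2817]), array([ 0.7011, -0.2559])]
scene [188 183  21  21 197] [198.2 192.9] [array([ 0.578 , -0.1406]), array([ 0.6146, -0.121 ])]
scene [243 214  20  23 210] [252.3 224.6] [array([0.6453, 0.0401]), array([0.6791, 0.0519])]
scene 232 191 [ 0.586  -0.0354  0.154 ]
scene 249 171 [ 0.4971 -0.0176  0.154 ]
```

```bash
cat >> h.py <<'E'
from scipy.spatial.transform import Rotation as Ro
yaw=-0.19; O=np.array([.641,-.0446,0]); S=Ro.from_euler('z',yaw).as_matrix()
def w2s(p): return S.T@(np.asarray(p)-O)
def s2w(p): return S@np.asarray(p)+O
# tool: y down; z along +/- station y
def target():
    y=np.array([0,0,-1.]); z=S[:,1]; x=np.cross(y,z); A=np.c_[x,y,z]
    R=Ro.from_rotvec(ctrl.read_state()['eef_rot']).as_matrix()
    B=np.c_[-x,y,-z]
    return min((A,B),key=lambda M:(Ro.from_matrix(R.T@M)).magnitude())
def plan(ps):
    s=ctrl.read_state(); R=Ro.from_rotvec(s['eef_rot']).as_matrix(); T=target()
    print('t',s['t'],'tcp st',(w2s(s['tool_pos'])*1e3).round(1),'F',np.round(s['wrist_force'],2))
    print('rot left (tool)',Ro.from_matrix(R.T@T).as_rotvec().round(3))
    d=s2w(ps)-s['tool_pos']; print('shift now-axes mm',(R.T@d*1e3).round(1),'target-axes mm',(T.T@d*1e3).round(1))
E
python3 - <<'E'
from h import *
c=ctrl.capture('top')
for n,p in dict(rail=(-.032,0,.14),raila=(-.032,.014,.14),back=(-.205,0,.14),gr=(-.0075,-.085,.149),bf=(-.056,0,.154),br=(-.147,0,.154)).items(): print(n,proj(c,s2w(p)).round(1),s2w(p).round(4))
s=ctrl.read_state();R=Ro.from_rotvec(s['eef_rot']).as_matrix();print(R.round(3))
w=ctrl.capture('wrist');print('cam',-w['R'].T@w['t'], 'in tool',(R.T@(-w['R'].T@w['t']-s['tool_pos'])).round(3))
print(target().round(3))
plan([-.015,-.088,.24])
h=c['frame'];hsv=cv2.cvtColor(h,cv2.COLOR_RGB2HSV)
m=cv2.inRange(hsv,(0,160,80),(6,255,255));m[:, :270]=0;m[130:]=0;m[:,330:]=0
u,v=np.argwhere(m>0).mean(0)[::-1];print('weight',u,v,[w2s(plane(c,u,v,z)).round(3) for z in(.17,.19)])
E
```

```text
rail [292.7 162.7] [ 0.6096 -0.0386  0.14  ]
raila [287.4 161.9] [ 0.6122 -0.0248  0.14  ]
back [281.9 227.5] [ 0.4397 -0.0059  0.14  ]
gr [326.4 158.3] [ 0.6176 -0.1267  0.149 ]
bf [291.4 170.7] [ 0.586 -0.034  0.154]
br [285.7 205. ] [ 0.4966 -0.0168  0.154 ]
[[-0.968 -0.     0.252]
 [-0.252  0.001 -0.968]
 [ 0.    -1.    -0.001]]
cam [ 0.23190943 -0.58564017  0.38337532] in tool [-0.077 -0.199  0.   ]
[[-0.982  0.    -0.189]
 [ 0.189  0.    -0.982]
 [-0.    -1.    -0.   ]]
t 0.35 tcp st [-369.  -641.3  184.1] F [ 0.68 -0.45  0.14]
rot left (tool) [0.    0.445 0.   ]
shift now-axes mm [-557.7  -55.8 -347.2] target-axes mm [-354.   -55.9 -553.3]
weight 293.8324324324324 114.45945945945945 [array([0.089, 0.018, 0.17 ]), array([0.083, 0.018, 0.19 ])]
```

>>> {"method": "move_arm", "body": {
  "commands": [
    {"travel": [0,-14,0],"delta_rot": [0,0.111,0]},
    {"travel": [0,-14,0],"delta_rot": [0,0.111,0]},
    {"travel": [0,-14,0],"delta_rot": [0,0.111,0]},
    {"travel": [0,-14,0],"delta_rot": [0,0.112,0]},
    {"travel": [-28,0,-44]},
    {"travel": [-28,0,-44]},
    {"travel": [-28,0,-44]},
    {"travel": [-28,0,-44]},
    {"travel": [-28,0,-44]},
    {"travel": [-28,0,-44]},
    {"travel": [-28,0,-44]},
    {"travel": [-28,0,-44]},
    {"travel": [-28,0,-44]},
    {"travel": [-28,0,-44]},
    {"travel": [0,0,0]}
  ],
  "jaw": 0
}}

```text
schema error: expected keys travel, delta_rot
```

```bash
python3 -c "
from h import *
plan([-.015,-.088,.2])"
```

```text
t 0.35 tcp st [-369.  -641.3  184.1] F [ 0.68 -0.45  0.14]
rot left (tool) [0.    0.445 0.   ]
shift now-axes mm [-557.7  -15.8 -347.2] target-axes mm [-354.   -15.9 -553.3]
```

>>> {"method": "move_arm", "body": {
  "commands": [
    {"travel": [0,-14,0],"delta_rot": [0,0.111,0]},
    {"travel": [0,-14,0],"delta_rot": [0,0.111,0]},
    {"travel": [0,-14,0],"delta_rot": [0,0.111,0]},
    {"travel": [0,-14,0],"delta_rot": [0,0.112,0]},
    {"travel": [-28,0,-44],"delta_rot": [0,0,0]},
    {"travel": [-28,0,-44],"delta_rot": [0,0,0]},
    {"travel": [-28,0,-44],"delta_rot": [0,0,0]},
    {"travel": [-28,0,-44],"delta_rot": [0,0,0]},
    {"travel": [-28,0,-44],"delta_rot": [0,0,0]},
    {"travel": [-28,0,-44],"delta_rot": [0,0,0]},
    {"travel": [-28,0,-44],"delta_rot": [0,0,0]},
    {"travel": [-28,0,-44],"delta_rot": [0,0,0]},
    {"travel": [-28,0,-44],"delta_rot": [0,0,0]},
    {"travel": [-28,0,-44],"delta_rot": [0,0,0]},
    {"travel": [0,0,0],"delta_rot": [0,0,0]}
  ],
  "jaw": 0
}}

```text
t: 2.22
tool_pos: [0.5183, -0.2211, 0.24]
eef_rot: [-0.196, -2.128, 2.124]
wrist_force: [-0.0, 0.6, 0.1]
grip_width: 0.002
```

```bash
python3 -c "
from h import *
plan([-.015,-.088,.2])"
```

```text
t 2.225 tcp st [ -87.2 -196.5  240. ] F [-0.03  0.62  0.13]
rot left (tool) [ 0.002  0.007 -0.   ]
shift now-axes mm [ -72.9   40.3 -107.9] target-axes mm [ -72.2   40.  -108.5]
```

>>> {"method": "move_arm", "body": {
  "commands": [
    {"travel": [-24,0,-36],"delta_rot": [0,0.007,0]},
    {"travel": [-24,0,-36],"delta_rot": [0,0,0]},
    {"travel": [-24,0,-36],"delta_rot": [0,0,0]},
    {"travel": [0,20,0],"delta_rot": [0,0,0]},
    {"travel": [0,20,0],"delta_rot": [0,0,0]},
    {"travel": [0,20,0],"delta_rot": [0,0,0]},
    {"travel": [0,0,0],"delta_rot": [0,0,0]}
  ],
  "jaw": 0
}}

```text
t: 3.1
tool_pos: [0.6056, -0.1348, 0.1788]
eef_rot: [-0.207, -2.115, 2.116]
wrist_force: [0.2, 0.1, 1.2]
grip_width: -0.0
```

Run:
```python
from h import *
plan([-.015,-.088,.125])
for n in ['top','scene']:
    f=ctrl.capture(n)['frame'][:,:,::-1]
    f=f[95:290,160:430] if n=='top' else f[60:320,95:365]
    cv2.imwrite(f'pics/{n}1.png',cv2.resize(f,None,fx=2.2,fy=2.2))
```

```text
t 3.1 tcp st [-17.7 -95.3 178.8] F [0.18 0.14 1.19]
rot left (tool) [-0.001 -0.008  0.003]
shift now-axes mm [-2.8 53.8 -7.3] target-axes mm [-2.7 53.8 -7.3]
```

View pics/scene1.png

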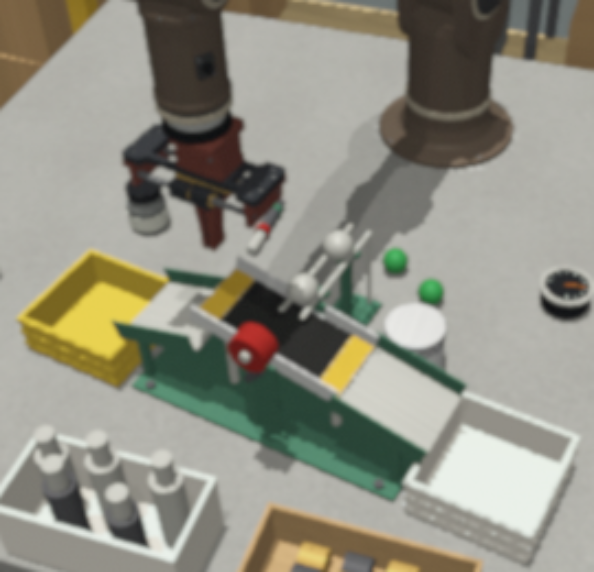

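Run:
```python
from h import *
c=ctrl.capture('scene');s=ctrl.read_state()
print(proj(c,s['tool_pos']),s['tool_pos'],proj(c,s2w([-.015,-.088,.149])))
```

```text
[193.34804072 181.23444272] [ 0.60751477 -0.13436178  0.18124714] [196.40875949 191.060034  ]
```

View pics/top1.png

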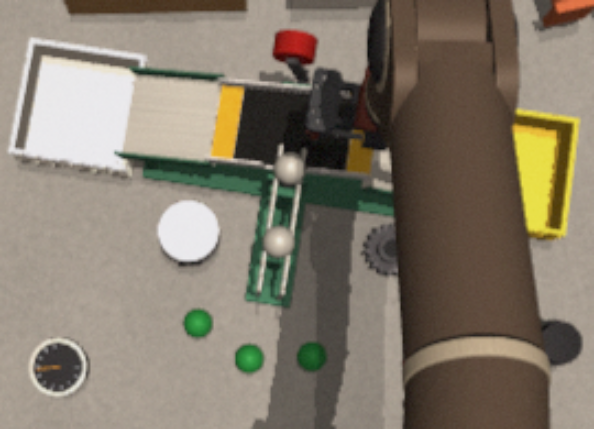

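Run:
```python
from h import *
c=ctrl.capture('scene');s=ctrl.read_state();print(s['tool_pos'],s['t'])
f=c['frame'][:,:,::-1].copy()[120:210,140:260]
cv2.imwrite('pics/s2.png',cv2.resize(f,None,fx=6,fy=6,interpolation=cv2.INTER_CUBIC))
w=ctrl.capture('wrist')['frame'][:,:,::-1]; cv2.imwrite('pics/w2.png',w)
```

```text
[ 0.60765583 -0.13416434  0.18138906] 3.3
```

View pics/s2.png

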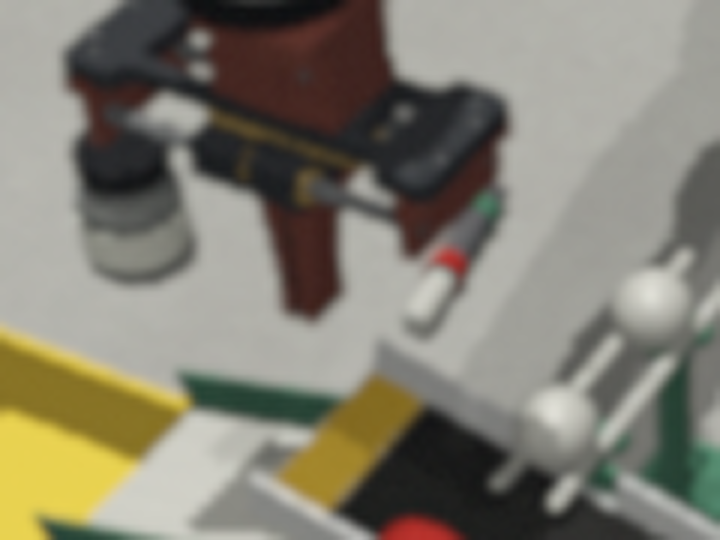

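View pics/w2.png

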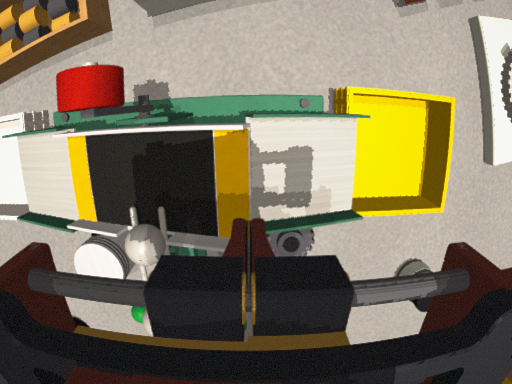

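```bash
cat >> h.py <<'E'
def fproj(c,X):
    p=c['R']@np.asarray(X)+c['t']; th=np.arctan2(np.hypot(p[0],p[1]),p[2]); ph=np.arctan2(p[1],p[0]); f=c['mtx'][0,0]
    return np.array([c['mtx'][0,2]+f*th*np.cos(ph),c['mtx'][1,2]+f*th*np.sin(ph)])
E
python3 - <<'E'
from h import *
c=ctrl.capture('scene');s=ctrl.read_state();w=ctrl.capture('wrist')
R=Ro.from_rotvec(s['eef_rot']).as_matrix();p=s['tool_pos']
print('w tcp',fproj(w,p), 'grasp',fproj(w,p-R[:,1]*.0187),'gate right',fproj(w,s2w([-.0075,-.085,.149])),'rail',fproj(w,s2w([-.032,0,.14])),'bf',fproj(w,s2w([-.056,0,.154])))
R0=Ro.from_rotvec([-0.26756189,2.08747881,-2.08407454]).as_matrix();p0=np.array([ 0.15734778,-0.60426089,0.18340815])
for k in(-.044,0,.044): print('start tips',proj(c,p0+R0[:,2]*k))
f=cv2.imread('pics/scene0.png')[0:80,70:160];cv2.imwrite('pics/s0tip.png',cv2.resize(f,None,fx=7,fy=7,interpolation=cv2.INTER_CUBIC))
E
```

```text
w tcp [248.01348339 213.75238829] grasp [248.0066167  223.93776264] gate right [236.84745703 189.94049519] rail [144.18369295 213.65051964] bf [142.7440647  244.29902656]
start tips [132.85304758  69.85794814]
start tips [120.43477985  69.61802769]
start tips [108.04831422  69.37872166]
```

View pics/s0tip.png

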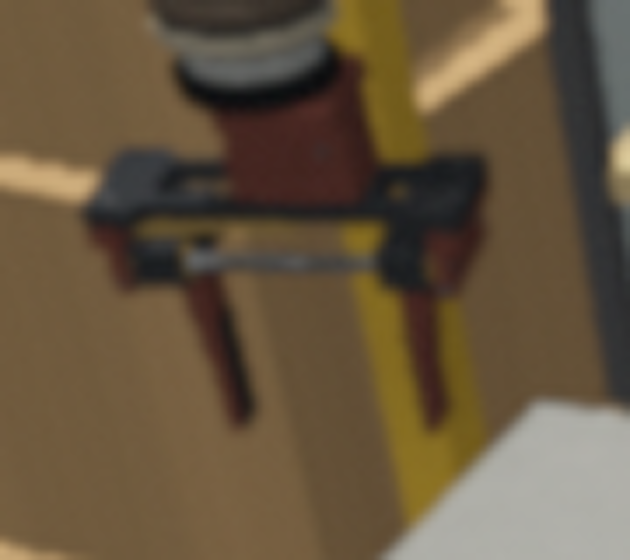

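Run:
```python
from h import *
s=ctrl.read_state();w=ctrl.capture('wrist')
R=Ro.from_rotvec(s['eef_rot']).as_matrix();p=s['tool_pos']
f=w['frame'][:,:,::-1][100:260,120:350].copy();f=cv2.resize(f,None,fx=3.4,fy=3.4,interpolation=cv2.INTER_CUBIC)
def mk(X,col):
    q=(fproj(w,X)-[120,100])*3.4; cv2.circle(f,tuple(int(v) for v in q),3,col,-1)
mk(p,(0,0,255)); mk(p-R[:,1]*.0187,(255,0,255)); mk(p-R[:,1]*.0387,(255,0,0))
th=-.24
for x in (.04,-.055):
  for a in (-.1,-.07,.07,.1):
    y=a*np.cos(th)-.009*np.sin(th); z=.12+a*np.sin(th)+.009*np.cos(th); mk(s2w([x,y,z]),(0,255,0))
for y in(.014,-.014): mk(s2w([-.032,y,.137]),(0,255,255))
cv2.imwrite('pics/w3.png',f)
```

```text
(no output)
```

View pics/w3.png

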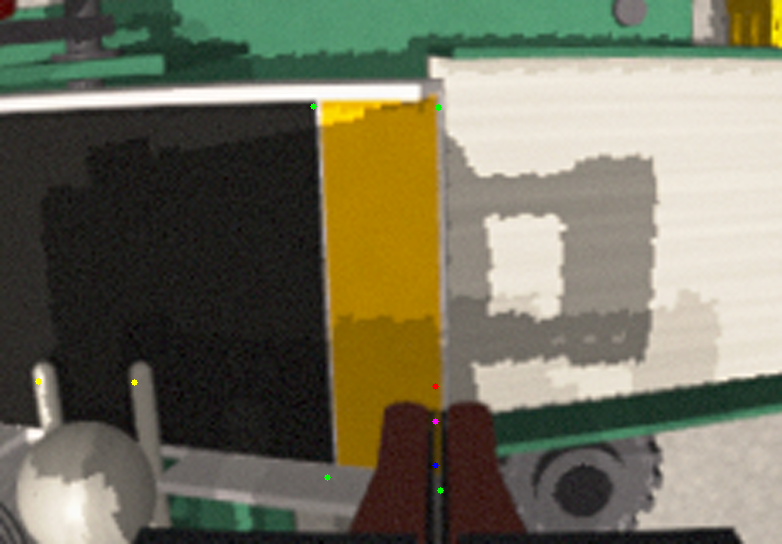

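>>> {"method": "move_arm", "body": {
  "commands": [
    {"travel": [0,6,-7],"delta_rot": [0,0,0]},
    {"travel": [0,8,0],"delta_rot": [0,0,0]},
    {"travel": [0,8,0],"delta_rot": [0,0,0]},
    {"travel": [0,6,0],"delta_rot": [0,0,0]},
    {"travel": [0,0,0],"delta_rot": [0,0,0]}
  ],
  "jaw": 0
}}

```text
t: 4.12
tool_pos: [0.6081, -0.1269, 0.1514]
eef_rot: [-0.208, -2.117, 2.117]
wrist_force: [-0.3, -0.1, 0.3]
grip_width: -0.003
```

Run:
```python
from h import *
plan([-.015,-.088,.125])
c=ctrl.capture('scene');print(ctrl.read_state()['wrist_force'])
f=c['frame'][:,:,::-1].copy()[120:240,140:280]
cv2.imwrite('pics/s4.png',cv2.resize(f,None,fx=5,fy=5,interpolation=cv2.INTER_CUBIC))
```

```text
t 4.125 tcp st [-16.7 -87.  151.4] F [-0.32 -0.14  0.25]
rot left (tool) [-0.    -0.007  0.001]
shift now-axes mm [-1.8 26.4  1. ] target-axes mm [-1.7 26.4  1. ]
[-0.43204155 -0.24996415 -0.05924225]
```

View pics/s4.png

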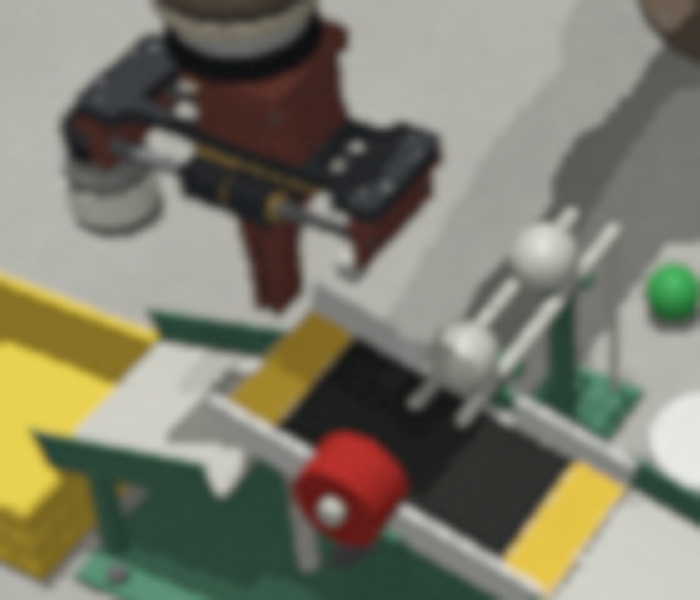

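```bash
cat >> h.py <<'E'
def fray(c,u,v):
    q=np.array([u-c['mtx'][0,2],v-c['mtx'][1,2]]);r=np.hypot(*q);th=r/c['mtx'][0,0]
    d=np.r_[q/r*np.sin(th),np.cos(th)]; R=c['R']; return -R.T@c['t'],R.T@d
def tri(a,b):
    (o1,d1),(o2,d2)=a,b; k=np.linalg.lstsq(np.c_[d1,-d2],o2-o1,rcond=None)[0]
    p,q=o1+d1*k[0],o2+d2*k[1]; return (p+q)/2,np.linalg.norm(p-q)
E
python3 - <<'E'
from h import *
c=ctrl.capture('scene');w=ctrl.capture('wrist');s=ctrl.read_state()
f=w['frame'][:,:,::-1];cv2.imwrite('pics/w5.png',cv2.resize(f[120:280,120:350],None,fx=3.4,fy=3.4,interpolation=cv2.INTER_CUBIC))
for sv in (180,182):
  p,e=tri(ray(c,194.5,sv),fray(w,248,218.5)); print(p.round(4),e.round(4),'tcp',s['tool_pos'].round(4),'in st off',(S.T@(p-s['tool_pos'])*1e3).round(1))
E
```

```text
[ 0.6195 -0.1274  0.1957] 0.0067 tcp [ 0.6088 -0.1269  0.1525] in st off [10.7  1.6 43.3]
[ 0.6176 -0.1277  0.1879] 0.0038 tcp [ 0.6088 -0.1269  0.1525] in st off [ 8.8  0.9 35.5]
```

View pics/w5.png

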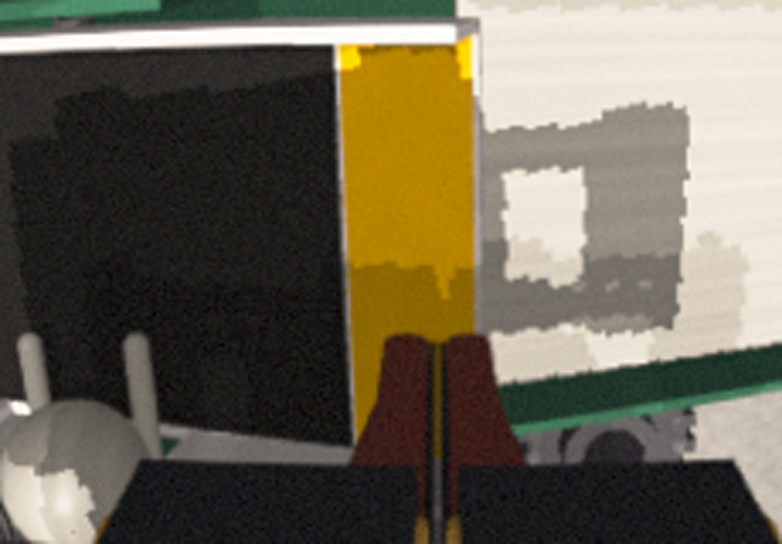

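>>> {"method": "move_arm", "body": {
  "commands": [
    {"travel": [0,6,0],"delta_rot": [0,0,0]},
    {"travel": [0,6,0],"delta_rot": [0,0,0]},
    {"travel": [0,6,0],"delta_rot": [0,0,0]},
    {"travel": [0,6,0],"delta_rot": [0,0,0]},
    {"travel": [0,0,0],"delta_rot": [0,0,0]}
  ],
  "jaw": 0
}}

```text
t: 4.9
tool_pos: [0.6082, -0.1268, 0.1275]
eef_rot: [-0.208, -2.117, 2.117]
wrist_force: [0.2, 0.1, -0.0]
grip_width: 0.003
```

Run:
```python
from h import *
plan([-.015,-.088,.125])
c=ctrl.capture('scene');print(ctrl.read_state()['wrist_force'])
f=c['frame'][:,:,::-1].copy()[120:240,140:280]
cv2.imwrite('pics/s6.png',cv2.resize(f,None,fx=5,fy=5,interpolation=cv2.INTER_CUBIC))
```

```text
t 4.9 tcp st [-16.7 -86.9 127.5] F [ 0.18  0.07 -0.05]
rot left (tool) [-0.    -0.007  0.001]
shift now-axes mm [-1.7  2.5  1.1] target-axes mm [-1.7  2.5  1.1]
[0.02238053 0.5324216  0.25398605]
```

View pics/s6.png

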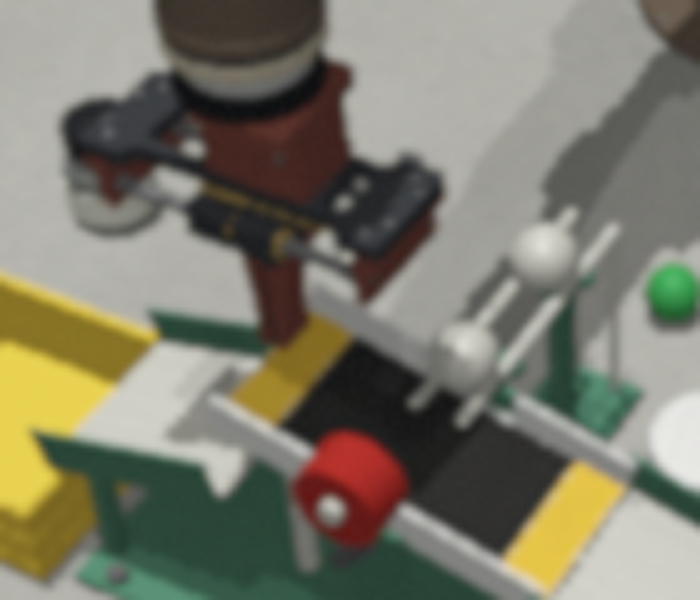

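>>> {"method": "move_arm", "body": {
  "commands": [
    {"travel": [0,4,0],"delta_rot": [0,0,0]},
    {"travel": [0,4,0],"delta_rot": [0,0,0]},
    {"travel": [0,4,0],"delta_rot": [0,0,0]},
    {"travel": [0,0,0],"delta_rot": [0,0,0]}
  ],
  "jaw": 0
}}

```text
t: 5.45
tool_pos: [0.6083, -0.1268, 0.1158]
eef_rot: [-0.209, -2.117, 2.117]
wrist_force: [-0.3, 0.4, 0.3]
grip_width: 0.008
```

Run:
```python
from h import *
plan([-.015,-.088,.125])
c=ctrl.capture('scene');print(ctrl.read_state()['wrist_force'])
f=c['frame'][:,:,::-1].copy()[120:240,140:280]
cv2.imwrite('pics/s7.png',cv2.resize(f,None,fx=5,fy=5,interpolation=cv2.INTER_CUBIC))
```

```text
t 5.45 tcp st [-16.6 -86.9 115.8] F [-0.29  0.37  0.33]
rot left (tool) [-0.    -0.007  0.001]
shift now-axes mm [-1.6 -9.2  1.1] target-axes mm [-1.6 -9.2  1.1]
[-0.02510202  0.02323616  0.45429088]
```

View pics/s7.png

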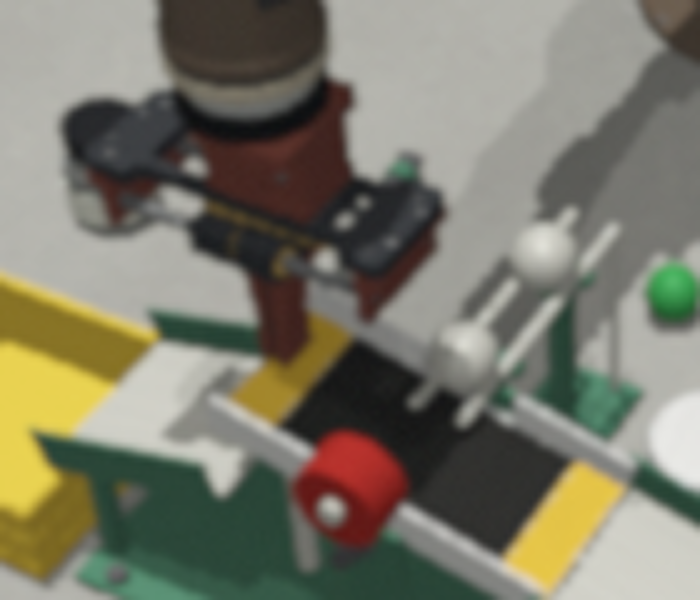

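>>> {"method": "move_arm", "body": {
  "commands": [
    {"travel": [-10,-4,4],"delta_rot": [0,0,0]},
    {"travel": [-9,0,4],"delta_rot": [0,0,0]},
    {"travel": [0,4,0],"delta_rot": [0,0,0]},
    {"travel": [0,4,0],"delta_rot": [0,0,0]},
    {"travel": [0,4,0],"delta_rot": [0,0,0]},
    {"travel": [0,4,0],"delta_rot": [0,0,0]},
    {"travel": [0,0,0],"delta_rot": [0,0,0]}
  ],
  "jaw": 0
}}

```text
t: 6.38
tool_pos: [0.6253, -0.1381, 0.1037]
eef_rot: [-0.208, -2.118, 2.117]
wrist_force: [-0.8, 0.6, 0.4]
grip_width: 0.004
```

Run:
```python
from h import *
plan([-.015,-.088,.125])
c=ctrl.capture('scene');print(ctrl.read_state()['wrist_force'])
f=c['frame'][:,:,::-1].copy()[120:240,140:280]
cv2.imwrite('pics/s8.png',cv2.resize(f,None,fx=5,fy=5,interpolation=cv2.INTER_CUBIC))
```

```text
t 6.375 tcp st [  2.2 -94.8 103.7] F [-0.84  0.64  0.4 ]
rot left (tool) [ 0.    -0.007  0.001]
shift now-axes mm [ 17.3 -21.2  -6.7] target-axes mm [ 17.2 -21.3  -6.8]
[ 0.22147698 -0.34866873  0.44301774]
```

View pics/s8.png

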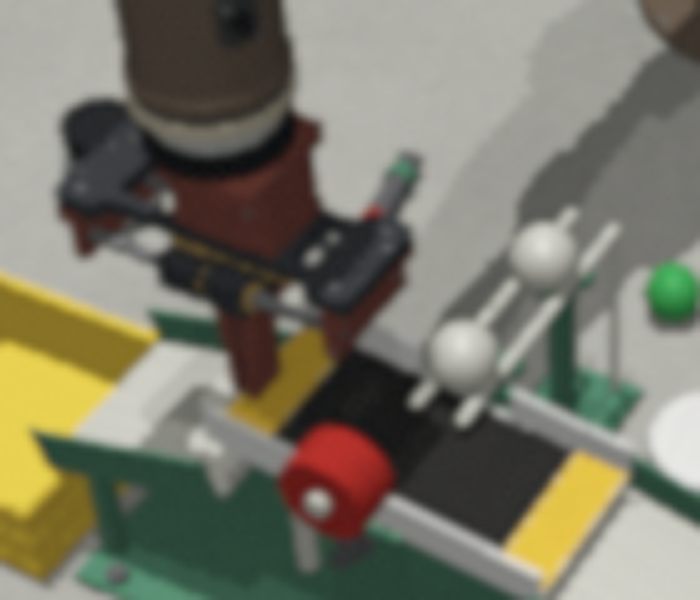

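>>> {"method": "move_arm", "body": {
  "commands": [
    {"travel": [0,4,0],"delta_rot": [0,0,0]},
    {"travel": [0,4,0],"delta_rot": [0,0,0]},
    {"travel": [0,4,0],"delta_rot": [0,0,0]},
    {"travel": [0,4,0],"delta_rot": [0,0,0]},
    {"travel": [0,0,0],"delta_rot": [0,0,0]},
    {"travel": [0,0,0],"delta_rot": [0,0,0]}
  ],
  "jaw": 0
}}

```text
t: 7.18
tool_pos: [0.6257, -0.1384, 0.0883]
eef_rot: [-0.209, -2.118, 2.118]
wrist_force: [-0.1, -0.5, -0.3]
grip_width: 0.002
```

Run:
```python
from h import *
plan([-.015,-.088,.125])
c=ctrl.capture('scene');print(ctrl.read_state()['wrist_force'])
f=c['frame'][:,:,::-1].copy()[120:240,140:280]
cv2.imwrite('pics/s9.png',cv2.resize(f,None,fx=5,fy=5,interpolation=cv2.INTER_CUBIC))
```

```text
t 7.175 tcp st [  2.7 -95.   88.3] F [-0.13 -0.48 -0.26]
rot left (tool) [ 0.    -0.007 -0.   ]
shift now-axes mm [ 17.7 -36.7  -6.9] target-axes mm [ 17.7 -36.7  -7. ]
[0.28216448 0.13782213 0.45569447]
```

View pics/s9.png

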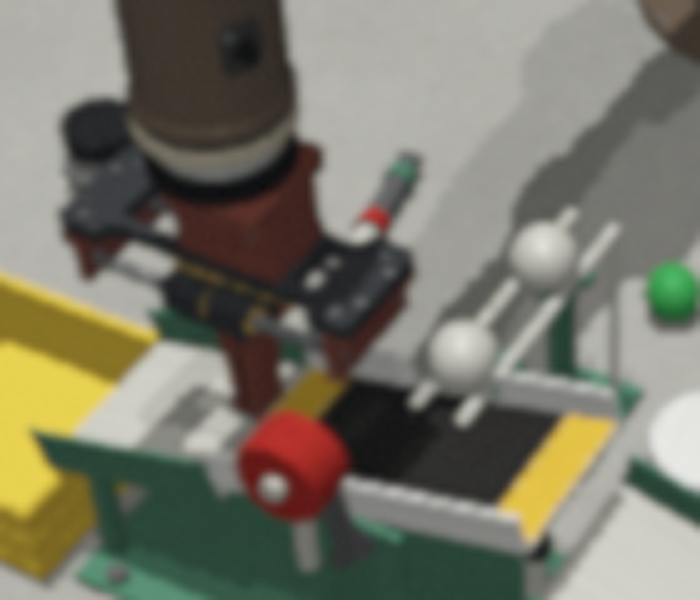

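>>> {"method": "move_arm", "body": {
  "commands": [
    {"travel": [0,-15,0],"delta_rot": [0,0,0]},
    {"travel": [0,-35,0],"delta_rot": [0,0,0]},
    {"travel": [0,-35,0],"delta_rot": [0,0,0]},
    {"travel": [0,-30,0],"delta_rot": [0,-0.007,0]},
    {"travel": [32,0,-15],"delta_rot": [0,0,0]},
    {"travel": [32,0,-16],"delta_rot": [0,0,0]},
    {"travel": [32,0,-16],"delta_rot": [0,0,0]},
    {"travel": [33,0,-16],"delta_rot": [0,0,0]},
    {"travel": [33,0,-16],"delta_rot": [0,0,0]},
    {"travel": [33,0,-16],"delta_rot": [0,0,0]},
    {"travel": [0,0,0],"delta_rot": [0,0,0]},
    {"travel": [0,0,0],"delta_rot": [0,0,0]}
  ],
  "jaw": 0
}}

```text
t: 8.72
tool_pos: [0.453, -0.0086, 0.2043]
eef_rot: [-0.205, -2.122, 2.123]
wrist_force: [0.4, -0.2, -0.1]
grip_width: 0.005
```

Run:
```python
from h import *
plan([-.192,0,.125])
c=ctrl.capture('top')
f=c['frame'][:,:,::-1].copy()[95:290,160:430]
cv2.imwrite('pics/t10.png',cv2.resize(f,None,fx=2.9,fy=2.9,interpolation=cv2.INTER_CUBIC))
c=ctrl.capture('scene')
f=c['frame'][:,:,::-1].copy()[100:240,140:320]
cv2.imwrite('pics/s10.png',cv2.resize(f,None,fx=4,fy=4,interpolation=cv2.INTER_CUBIC))
```

```text
t 8.725 tcp st [-1.914e+02 -2.000e-01  2.043e+02] F [ 0.44 -0.19 -0.06]
rot left (tool) [-0.    -0.    -0.002]
shift now-axes mm [ 0.7 79.3 -0.2] target-axes mm [ 0.6 79.3 -0.2]
```

View pics/t10.png

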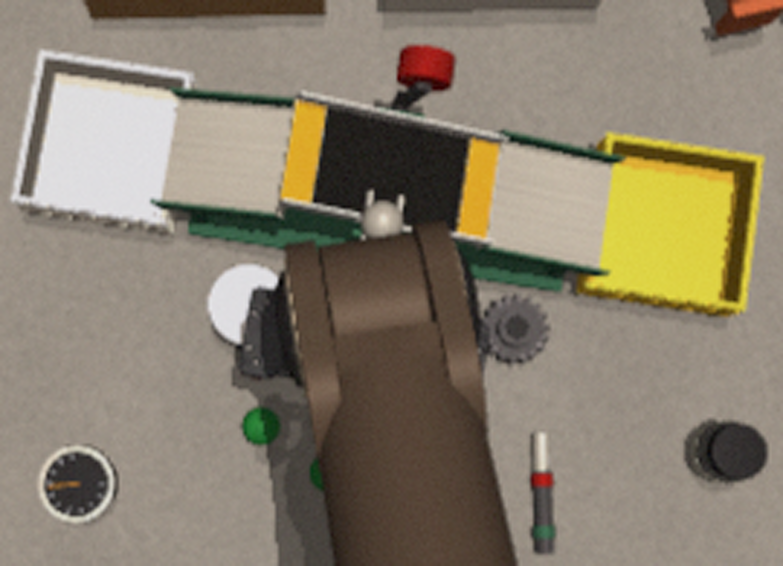

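View pics/s10.png

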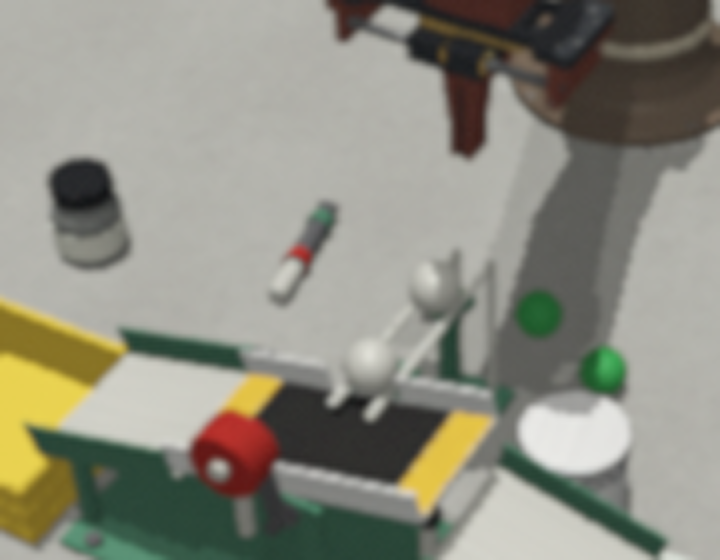

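>>> {"method": "move_arm", "body": {
  "commands": [
    {"travel": [0,20,0],"delta_rot": [0,0,0]},
    {"travel": [0,20,0],"delta_rot": [0,0,0]},
    {"travel": [0,20,0],"delta_rot": [0,0,0]},
    {"travel": [0,18,0],"delta_rot": [0,0,0]},
    {"travel": [0,0,0],"delta_rot": [0,0,0]}
  ],
  "jaw": 0
}}

```text
t: 9.45
tool_pos: [0.4516, -0.0087, 0.1241]
eef_rot: [-0.2, -2.12, 2.12]
wrist_force: [-0.4, 0.1, 0.6]
grip_width: 0.003
```

Run:
```python
from h import *
plan([-.192,0,.115])
c=ctrl.capture('scene');w=ctrl.capture('wrist')
f=c['frame'][:,:,::-1].copy()[120:210,210:300]
cv2.imwrite('pics/s11.png',cv2.resize(f,None,fx=6,fy=6,interpolation=cv2.INTER_CUBIC))
f=w['frame'][:,:,::-1].copy()[120:280,130:360]
cv2.imwrite('pics/w11.png',cv2.resize(f,None,fx=3.4,fy=3.4,interpolation=cv2.INTER_CUBIC))
```

```text
t 9.45 tcp st [-192.8   -0.5  124.1] F [-0.37  0.15  0.62]
rot left (tool) [-0.    -0.001  0.003]
shift now-axes mm [-0.8  9.1 -0.5] target-axes mm [-0.8  9.1 -0.5]
```

View pics/s11.png

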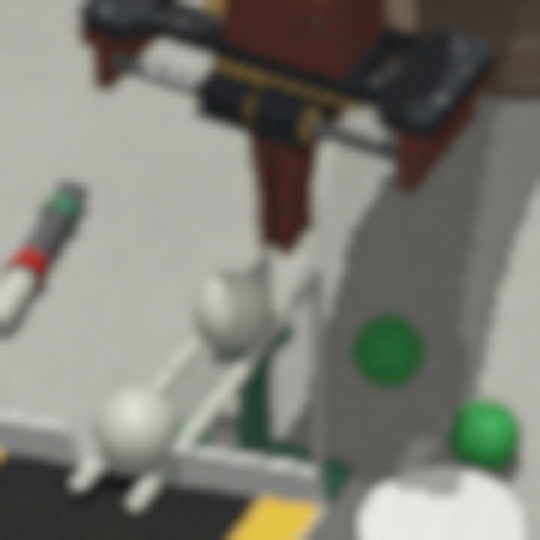

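View pics/w11.png

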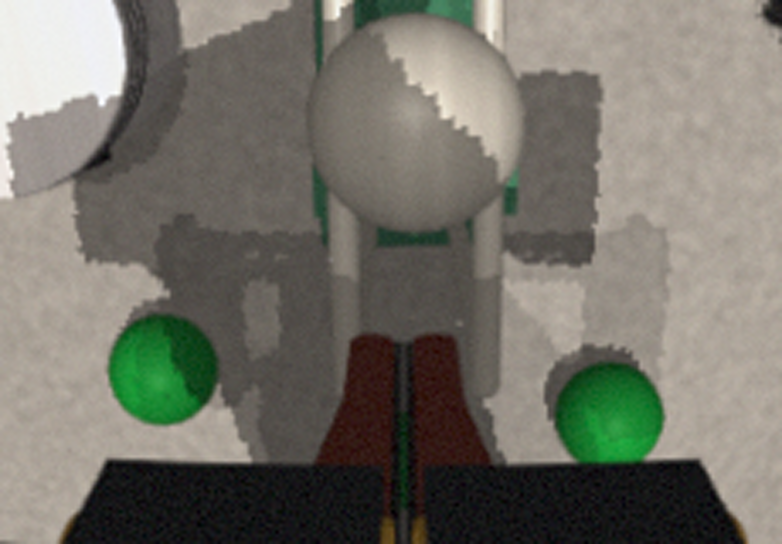

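Run:
```python
from h import *
c=ctrl.capture('scene');w=ctrl.capture('wrist');s=ctrl.read_state()
for sv in (160.5,161.5):
  p,e=tri(ray(c,256.7,sv),fray(w,248.5,218.5)); print(p.round(4),e.round(4),'st',(w2s(p)*1e3).round(1),'off',(S.T@(p-s['tool_pos'])*1e3).round(1))
```

```text
[ 0.4632 -0.0087  0.1655] 0.0055 st [-181.4    1.7  165.5] off [10.2  1.6 39.5]
[ 0.4616 -0.0088  0.1607] 0.0045 st [-182.9    1.3  160.7] off [ 8.7  1.2 34.8]
```

>>> {"method": "move_arm", "body": {
  "commands": [
    {"travel": [0,6,2],"delta_rot": [0,0,0]},
    {"travel": [0,5,0],"delta_rot": [0,0,0]},
    {"travel": [-5,0,0],"delta_rot": [0,0,0]},
    {"travel": [-5,0,0],"delta_rot": [0,0,0]},
    {"travel": [-5,0,0],"delta_rot": [0,0,0]},
    {"travel": [-5,0,0],"delta_rot": [0,0,0]},
    {"travel": [-5,0,0],"delta_rot": [0,0,0]},
    {"travel": [-5,0,0],"delta_rot": [0,0,0]},
    {"travel": [0,0,0],"delta_rot": [0,0,0]}
  ],
  "jaw": 0
}}

```text
t: 10.78
tool_pos: [0.4816, -0.0159, 0.1142]
eef_rot: [-0.203, -2.122, 2.121]
wrist_force: [0.8, -0.3, 0.0]
grip_width: 0.007
```

```bash
cat > look.py <<'E'
from h import *
import sys
k=sys.argv[1]
plan([-.155,0,.113])
c=ctrl.capture('scene');w=ctrl.capture('wrist')
f=cv2.resize(c['frame'][:,:,::-1].copy()[120:260,150:300],None,fx=3.5,fy=3.5,interpolation=cv2.INTER_CUBIC)
g=cv2.resize(w['frame'][:,:,::-1].copy()[:280,100:400],(525,490),interpolation=cv2.INTER_CUBIC)
cv2.imwrite(f'pics/l{k}.png',cv2.resize(np.hstack([f,g]),(800,372)))
E
python3 look.py 1
```

```text
t 10.775 tcp st [-162.    -1.9  114.2] F [ 0.78 -0.26  0.02]
rot left (tool) [ 0. -0. -0.]
shift now-axes mm [-7.   1.2 -1.9] target-axes mm [-7.   1.2 -1.9]
```

View pics/l1.png

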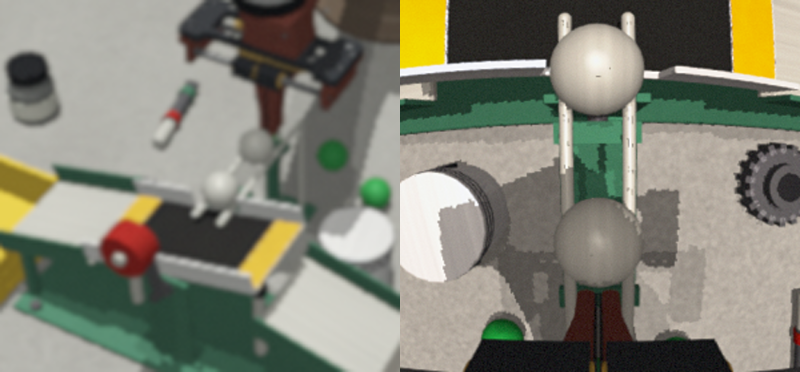

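>>> {"method": "move_arm", "body": {
  "commands": [
    {"travel": [-5,0,0],"delta_rot": [0,0,0]},
    {"travel": [-5,0,0],"delta_rot": [0,0,0]},
    {"travel": [-5,0,0],"delta_rot": [0,0,0]},
    {"travel": [-5,0,0],"delta_rot": [0,0,0]},
    {"travel": [-5,0,0],"delta_rot": [0,0,0]},
    {"travel": [-5,0,0],"delta_rot": [0,0,0]},
    {"travel": [-5,0,0],"delta_rot": [0,0,0]},
    {"travel": [-5,0,0],"delta_rot": [0,0,0]},
    {"travel": [-5,0,0],"delta_rot": [0,0,0]},
    {"travel": [-5,0,0],"delta_rot": [0,0,0]},
    {"travel": [-5,0,0],"delta_rot": [0,0,0]},
    {"travel": [-5,0,0],"delta_rot": [0,0,0]},
    {"travel": [0,0,0],"delta_rot": [0,0,0]}
  ],
  "jaw": 0
}}

```text
t: 12.5
tool_pos: [0.5406, -0.0273, 0.1142]
eef_rot: [-0.203, -2.122, 2.122]
wrist_force: [-0.5, 0.7, -0.0]
grip_width: 0.002
```

```bash
python3 look.py 2
```

```text
t 12.5 tcp st [-101.9   -2.   114.2] F [-0.45  0.75 -0.02]
rot left (tool) [ 0. -0. -0.]
shift now-axes mm [53.1  1.2 -2. ] target-axes mm [53.1  1.2 -2. ]
```

View pics/l2.png

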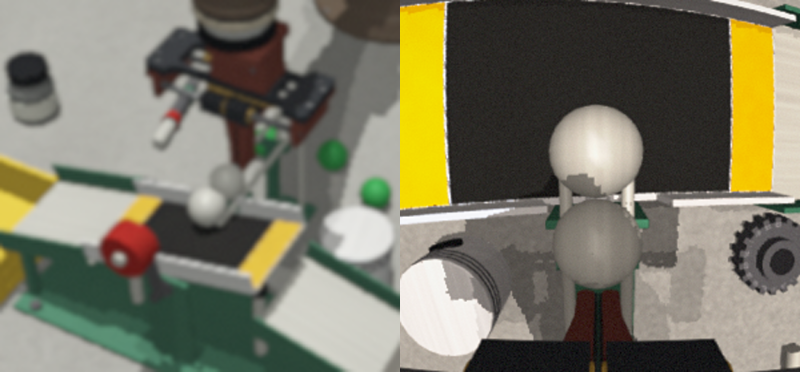

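>>> {"method": "move_arm", "body": {
  "commands": [
    {"travel": [-4,0,0],"delta_rot": [0,0,0]},
    {"travel": [-4,0,0],"delta_rot": [0,0,0]},
    {"travel": [-4,0,0],"delta_rot": [0,0,0]},
    {"travel": [0,0,0],"delta_rot": [0,0,0]},
    {"travel": [0,0,0],"delta_rot": [0,0,0]},
    {"travel": [0,0,0],"delta_rot": [0,0,0]},
    {"travel": [0,0,0],"delta_rot": [0,0,0]},
    {"travel": [0,0,0],"delta_rot": [0,0,0]},
    {"travel": [0,0,0],"delta_rot": [0,0,0]}
  ],
  "jaw": 0
}}

```text
t: 13.72
tool_pos: [0.5519, -0.0295, 0.1143]
eef_rot: [-0.202, -2.122, 2.122]
wrist_force: [0.7, -0.2, -0.5]
grip_width: 0.001
```

```bash
python3 look.py 3
```

```text
t 13.725 tcp st [-90.3  -2.  114.3] F [ 0.72 -0.22 -0.47]
rot left (tool) [-0. -0. -0.]
shift now-axes mm [64.7  1.3 -2. ] target-axes mm [64.7  1.3 -2. ]
```

View pics/l3.png

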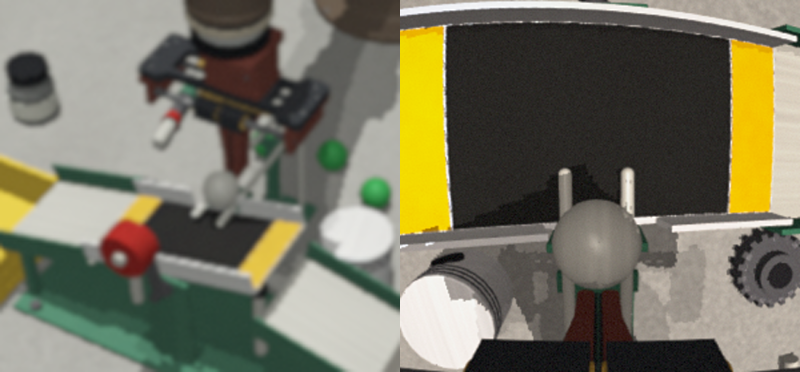

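>>> {"method": "move_arm", "body": {
  "commands": [
    {"travel": [-5,0,0],"delta_rot": [0,0,0]},
    {"travel": [-5,0,0],"delta_rot": [0,0,0]},
    {"travel": [-5,0,0],"delta_rot": [0,0,0]},
    {"travel": [-5,0,0],"delta_rot": [0,0,0]},
    {"travel": [-5,0,0],"delta_rot": [0,0,0]},
    {"travel": [-5,0,0],"delta_rot": [0,0,0]},
    {"travel": [-4,0,0],"delta_rot": [0,0,0]},
    {"travel": [-3,0,0],"delta_rot": [0,0,0]},
    {"travel": [0,0,0],"delta_rot": [0,0,0]},
    {"travel": [0,0,0],"delta_rot": [0,0,0]},
    {"travel": [0,0,0],"delta_rot": [0,0,0]},
    {"travel": [0,0,0],"delta_rot": [0,0,0]}
  ],
  "jaw": 0
}}

```text
t: 15.32
tool_pos: [0.5882, -0.0365, 0.1143]
eef_rot: [-0.202, -2.122, 2.122]
wrist_force: [-0.9, 0.6, -0.2]
grip_width: 0.005
```

```bash
python3 look.py 4
```

```text
t 15.325 tcp st [-53.4  -2.  114.3] F [-0.9   0.56 -0.23]
rot left (tool) [-0. -0. -0.]
shift now-axes mm [101.6   1.3  -2. ] target-axes mm [101.6   1.3  -2. ]
```

View pics/l4.png

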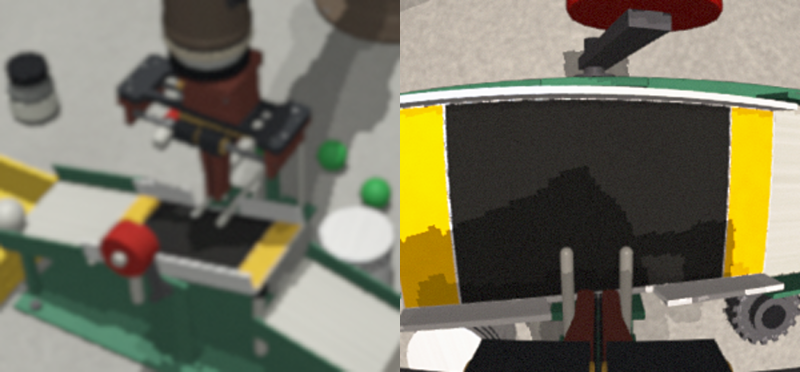

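Both balls are off the rods, with one seen at the lip of the yellow crate (10,213). I'll retreat back and up, then check.

>>> {"method": "move_arm", "body": {
  "commands": [
    {"travel": [10,-5,0],"delta_rot": [0,0,0]},
    {"travel": [20,-20,0],"delta_rot": [0,0,0]},
    {"travel": [20,-30,0],"delta_rot": [0,0,0]},
    {"travel": [20,-30,0],"delta_rot": [0,0,0]},
    {"travel": [20,-30,0],"delta_rot": [0,0,0]},
    {"travel": [20,0,0],"delta_rot": [0,0,0]},
    {"travel": [0,0,0],"delta_rot": [0,0,0]},
    {"travel": [0,0,0],"delta_rot": [0,0,0]},
    {"travel": [0,0,0],"delta_rot": [0,0,0]},
    {"travel": [0,0,0],"delta_rot": [0,0,0]},
    {"travel": [0,0,0],"delta_rot": [0,0,0]},
    {"travel": [0,0,0],"delta_rot": [0,0,0]},
    {"travel": [0,0,0],"delta_rot": [0,0,0]},
    {"travel": [0,0,0],"delta_rot": [0,0,0]},
    {"travel": [0,0,0],"delta_rot": [0,0,0]},
    {"travel": [0,0,0],"delta_rot": [0,0,0]}
  ],
  "jaw": 0
}}

```text
t: 17.42
tool_pos: [0.4802, -0.0157, 0.2292]
eef_rot: [-0.202, -2.122, 2.122]
wrist_force: [0.5, -0.3, -0.5]
grip_width: 0.004
```

Run:
```python
from h import *
c=ctrl.capture('top');b=ctrl.capture('scene')
f=cv2.resize(c['frame'][:,:,::-1].copy()[95:290,160:430],None,fx=2.9,fy=2.9)
cv2.imwrite('pics/end_t.png',f)
cv2.imwrite('pics/end_s.png',cv2.resize(b['frame'][:,:,::-1].copy()[140:320,95:365],None,fx=2.9,fy=2.9))
print(ctrl.read_state()['t'])
```

```text
17.525
```

View pics/end_t.png

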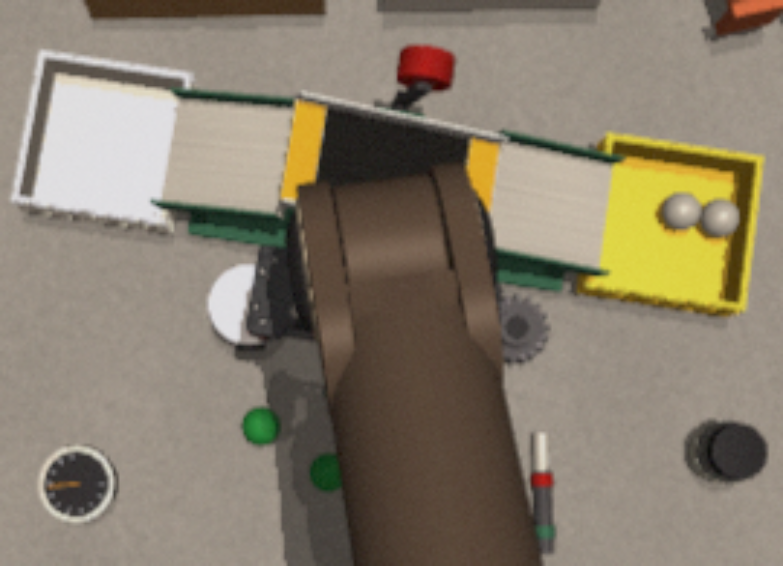

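View pics/end_s.png

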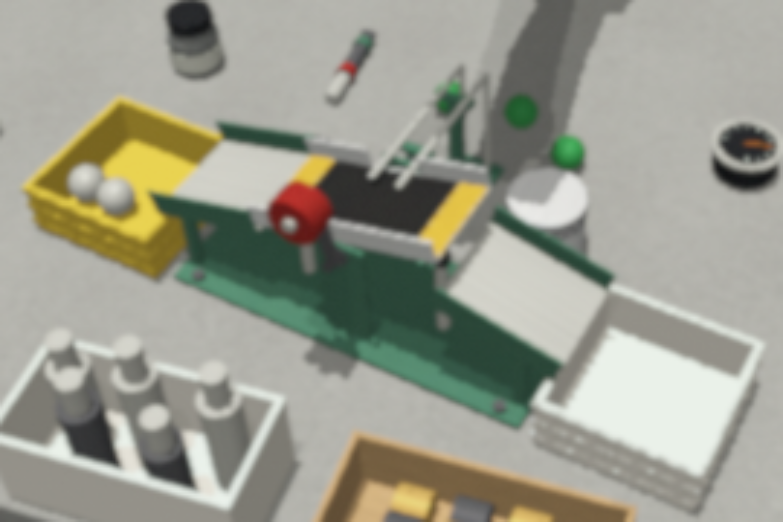

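>>> {"method": "move_arm", "body": {
  "commands": [
    {"travel": [0,0,0],"delta_rot": [0,0,0]},
    {"travel": [0,0,0],"delta_rot": [0,0,0]},
    {"travel": [0,0,0],"delta_rot": [0,0,0]},
    {"travel": [0,0,0],"delta_rot": [0,0,0]},
    {"travel": [0,0,0],"delta_rot": [0,0,0]},
    {"travel": [0,0,0],"delta_rot": [0,0,0]},
    {"travel": [0,0,0],"delta_rot": [0,0,0]},
    {"travel": [0,0,0],"delta_rot": [0,0,0]},
    {"travel": [0,0,0],"delta_rot": [0,0,0]},
    {"travel": [0,0,0],"delta_rot": [0,0,0]},
    {"travel": [0,0,0],"delta_rot": [0,0,0]},
    {"travel": [0,0,0],"delta_rot": [0,0,0]},
    {"travel": [0,0,0],"delta_rot": [0,0,0]},
    {"travel": [0,0,0],"delta_rot": [0,0,0]},
    {"travel": [0,0,0],"delta_rot": [0,0,0]},
    {"travel": [0,0,0],"delta_rot": [0,0,0]}
  ]
}}

```text
t: 19.52
tool_pos: [0.4802, -0.0157, 0.2292]
eef_rot: [-0.202, -2.122, 2.122]
wrist_force: [0.4, 0.1, 1.0]
grip_width: 0.005
```

```bash
cat > e.py <<'E'
from h import *
def balls():
    c=ctrl.capture('top');f=c['frame'][130:215,360:430]
    m=cv2.inRange(cv2.cvtColor(f,cv2.COLOR_RGB2HSV),(0,0,90),(180,70,255))
    m[:, 55:]=0
    k,l,st,ce=cv2.connectedComponentsWithStats(m)
    return [(st[i,4],ce[i].round(2)+[360,130],(w2s(plane(c,*(ce[i]+[360,130]),.024))*1e3).round(0)) for i in range(1,k) if st[i,4]>60]
a=balls();print(a)
for _ in range(8): ctrl.capture('wrist')
print(balls(),ctrl.read_state()['t'])
E
python3 e.py
```

```text
[(np.int32(761), array([388.12, 136.58]), array([ 114., -262.,   24.])), (np.int32(336), array([363.99, 166.76]), array([  14., -206.,   24.])), (np.int32(244), array([401.52, 168.57]), array([  27., -313.,   24.])), (np.int32(774), array([384.27, 207.25]), array([ -92., -280.,   24.]))]
[(np.int32(763), array([388.05, 136.61]), array([ 113., -262.,   24.])), (np.int32(335), array([364. , 166.7]), array([  14., -206.,   24.])), (np.int32(244), array([401.52, 168.57]), array([  27., -313.,   24.])), (np.int32(772), array([384.27, 207.27]), array([ -93., -280.,   24.]))] 20.025
```

```bash
python3 -c "
from rig import ctrl
print(ctrl.sign_off())"
```

```text
the job is handed in; nothing more can be done
None
```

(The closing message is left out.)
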